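# Draw the hub tray out to the stops with the pull hook

### The arm

A 6-joint arm with a two-finger parallel gripper is mounted at the origin on the work surface. World frame = base frame: x ahead of the robot, y to its left, z up, the work surface at z = 0. Lengths are in mm, angles in rad, forces in N, time in s.
With the tool pointing down it reaches from about 250 to 800 mm from the base axis. Payload 3.9 kg.
Tool frame: the origin (TCP) lies at the very end of the fingers, on their centre line; the grasp point (between the pads) lies 19 mm behind it; z points along the fingers, x is the direction in which the jaws open and shut, and the axes are right-handed (so a half turn about z gives the same grasp; the last joint's range is limited). The gripper opens to 85 mm and grips with 20 to 120 N. Pads are 22 mm wide; open, the fingers measure 114 mm over their backs; the gripper's body (76 mm by 85 mm) begins 54 mm behind the grasp point. The pads swing forward as they close: fully open they stand 13 mm farther back than shut.
Start: joints at [-1.152, 0.26, -0.138, 1.173, 0, 1.571], TCP at [213.493, -479.621, 231.304] pointing down, gripper open.
Joint ranges: [-2.78, 2.78], [-0.83, 1.72], [-1.28, 1.37], [-1.9, 2.12], [-1.57, 1.48], [-3.14, 3.14]. Speed limits (rad/s): [2.57, 2.57, 3.14, 3.14, 3.14, 3.14].

### API

Orientations are given as a rotation vector (axis times angle).
In Python, from cell import arm, vision gives the robot as it stands.
- The arm moves only by the tool send_rows, never from a script. Its argument "rows" is a list that holds one entry, the list of rows, each a list of 7 numbers: the opening in per cent of the stroke, from 0 (shut) to 100 (fully open), then the shift along the tool's x, y, z in m, then the turn, a rotation vector about the tool's x, y, z in rad. In form: [[[jaw, x, y, z, rx, ry, rz], ...]]. A call has 1 to 10 rows; each row is the pose to reach, as a shift and turn from the pose measured when the call began, along the tool's axes at that moment; what a row does not reach only later rows make up. A row lasts 1/10 s, in which the tool goes at most 50 mm and 8.59 degrees, less where a joint would pass 70% of its speed; a pose out of reach is approached as far as the arm can. A call with a gripper value outside its range is refused whole. The fingers move at their own pace and stop on an object; "squeeze" is the grip in N (left out, the last holds). Time passes only in rows, so rows that repeat a pose let the fingers close. It gives the time, the measured TCP pose, the force and the opening at its end, in the units of the state.
- arm.get_obs(): the state, without advancing time (a new reading comes with each control period).
- vision.read_camera(name): name is "side" or "top"; returns a dict with "image" (420x560x3 uint8, red, green, blue), "range_z" (420x560 float32, mm along the optical axis (not along the pixel's ray), 0 where there is no reading), "K" (3x3 intrinsics, pixels), "dist" ([k1, k2, p1, p2, k3] as OpenCV has them; the pictures are not rectified), "R" (3x3) and "t" (3): a world point X has camera coordinates R X + t. Camera axes: x right, y down, z forward; pixel columns grow to the right and rows downward; lengths in mm; the calibration is good to about 2 mm. A picture is of the moment at which its call begins.
- arm.finish_job(): hands the job in, once; it reports no verdict.
Trained networks look in a picture, given as the dict that the camera call returned (one of the last four; its "shot" number tells which), for a name from the list of things; names that differ only in an ending like _2 or _b are one class to them, and where a whole thing is asked for, a point or a joint stands for the part that bears it (a point fixed in the world has none). Each returns a list of dicts, best first, with "confidence" (0 to 1); they miss things now and then, are a little off and sometimes report something else, mostly with a low value. They report only what shows in the picture. A call takes as long as a camera call. They do not tell look-alikes from the thing itself.
- vision.spot_in(picture, query): "rect" ([left, top, width, height] in pixels, round what is visible of it).
- vision.trace(picture, query): "region" (420x560 bool, what is visible of it) and "rect" ([left, top, width, height] in pixels, round what is visible of it).
- vision.tip_of(picture, query): "pixel" ([column, row] in pixels: a listed point, or the origin of a listed thing).
The state is a dict: "time_s": time; "joint_pos": joint angles; "joint_vel": joint speeds; "joint_torque": joint torques, N m; "tcp_pos": TCP position; "ee_rot": TCP orientation; "contact_force": force on the tool from outside, world axes, zero at the start; "wrist_torque": the same for the moment, N m; "grip_width": opening from 0.0 (shut) to 1.0 (fully open).
Only numpy, scipy, OpenCV 4.12 (cv2) and the standard library are available. Lean on these libraries where they do the work, as an engineer would, in place of code of your own. Each camera call takes 0.05 s, during which the arm holds its last target. There are 200 camera calls.

### The job

The trays on the cooling rack are too hot to touch: take the wooden-handled pull hook from its cradle, put it in the pull loop of the tray that holds the two flanged hubs, and draw that tray smoothly along its lane until it rests against the yellow stops. Then unhook, and lay the hook back in its cradle, hanging tip down. Leave the tray of rings and everything else on the bench where they are, with the hubs still standing in their tray.

Things in the scene. Friction and masses are not known exactly. Their poses are not given: they have to be found in the camera images.
- hook: pull hook, 0.22 kg. Origin: centre of its square wooden grip (100 mm on x, 24 wide, 24 tall). A 9 mm steel rod runs along x through the grip, back to a hanging eye (x = -128 mm) and forward to x = 140 mm, where it turns straight down (-z). Centre of mass 25 mm ahead of the origin. Starts level in the cradle, tip down, hook end to the cradle's +x, origin 85 mm above the bench
- hook_tip (a point): centre of the hook's free end, at x = 133, y = 0, z = -65 mm in the hook's own frame: the down-turned leg (centred on x = 140 mm) is straight to 56 mm below the rod's axis, then curls back 8 mm towards the grip; lowest point 70 mm below the axis. The curl catches under a bar, so move it back off the bar before lifting out
- cradle: fixed blue cradle of the hook; origin on the bench under its middle. Base plate 190 x 75 x 8 mm; two 8 mm thick uprights at x = +/-75 mm, each with a V notch open upwards (45 degree sides, 31 mm across the tips, tips 94 mm high). The hook's rod lies along x in both notches, its axis 85 mm above the bench, the grip between the uprights
- rack: fixed two-lane cooling rack; origin on the bench, x axis = the way trays are drawn out. Lanes are centred at y = +/-62.5 mm and run from x = -220 to 180 mm between guide bars 83 mm high, 120 mm apart. Each lane has two skid bars, tops 65 mm above the bench, 62 mm free between them, cross members all below 49 mm
- rack_stops (a point): on the rack's middle line at the faces of the yellow stop lugs (x = 150 mm in the rack's frame), 80 mm above the bench. Each lane has two lugs at its sides, 80 mm apart, tops 90 mm high; the pull loop passes between them. A tray against them has its origin at x = 75 mm in the rack's frame
- tray_hubs: open steel tray holding the two tall flanged hubs, in either lane: 150 (x) x 110 (y) x 30 mm tall, walls 3 mm, 0.35 kg (hubs 0.22 kg each; masses vary by some 25 percent; drags with about 2 to 9 N). Origin: centre of its underside; +x is its front, towards the stops. Stands on the skids, 65 mm above the bench, with 5 mm of play either side
- tray_hubs_loop (a point): centre of the cross bar of that tray's pull loop: a level U of 8 mm round bar on the tray's front, bar centre 50 mm ahead of the front wall (x = 125 mm in the tray's frame), 18 mm above the tray's underside. The opening, clear from above, is 46 mm from wall to bar and 56 mm wide
- tray_rings: an identical tray with an identical loop in the other lane, holding two low plain rings (62 mm across, 16 mm tall); to be left alone
- hub_a: dark steel flanged hub standing in tray_hubs: flange 58 mm across and 8 mm thick, boss 36 mm across, 34 mm tall in all; origin at the centre of its underside, 3 mm above the tray's underside
- hub_b: the other hub, same as hub_a
- bottle: white plastic bottle, 56 mm across, 125 mm tall, standing beyond the rack; origin at the centre of its underside
- vblock: steel V-block 90 x 50 x 40 mm on the bench at the near right; origin at the centre of its underside
- caliper: digital caliper lying flat on the bench to the right, 210 mm long, 11 mm thick; origin under its beam
- screwdriver: red-handled screwdriver lying on the bench to the right, about 200 mm long
Mind the look-alikes: they are no part of the job. Leave any green, orange or turquoise look-alike of the hub_b alone.

How it is judged:
By the outcome, as a careful person would: the job done as asked, in the order asked, and still so for the second after the job is handed in, with the robot touching nothing.
It also fails if it takes over 61 s, if anything falls off the work surface, if the arm or the gripper's body presses on something with over 40 N, if the wrist force passes 120 N, or if a joint passes its speed limit or range.

## Working session

There is one attempt and no reset: what is moved stays moved. The work goes in short steps, Python scripts to look and compute and a tool call to move; the robot and the scene stay as the last step left them, time stands still between calls to the robot, and variables do not carry over. Pictures are saved under pics/ and viewed, about 8 in all and at most 12, crops included, and the job is handed in when it is done.

Besides the shell and the picture viewer there is one more tool, called after "Call:" as name([rows], argument=value, ...), one row to a line, values as JSON. send_rows: Moves the arm, as the interface text tells. Its arguments: {"type":"object","properties":{"rows":{"type":"array","items":{"type":"array","items":{"type":"array","items":{"type":"number"}}}},"squeeze":{"type":"number"}},"required":["rows"]}

```bash
ls; mkdir -p pics
cat > h.py <<'E'
import numpy as np, cv2
from cell import arm, vision
def und(p,c):
    return cv2.undistortPoints(np.array([[p]],float),c["K"],np.array(c["dist"]))[0,0]
def w_z(p,c,z):  # pixel ray at world height z
    d=np.r_[und(p,c),1]; R=np.array(c["R"]);t=np.array(c["t"])
    D=R.T@d; C=-R.T@t; return C+D*(z-C[2])/D[2]
def w_r(p,c,r=None):
    r=c["range_z"][int(round(p[1])),int(round(p[0]))] if r is None else r
    R=np.array(c["R"]); return R.T@(np.r_[und(p,c),1]*r-np.array(c["t"]))
def cloud(c,m=None):
    m=(c["range_z"]>0)&(np.ones((420,560),bool) if m is None else m)
    v,u=np.nonzero(m); q=cv2.undistortPoints(np.stack([u,v],1).astype(float)[:,None],c["K"],np.array(c["dist"]))[:,0]
    P=np.c_[q,np.ones(len(q))]*c["range_z"][v,u][:,None]
    return (P-np.array(c["t"]))@np.array(c["R"]),u,v
def save(c,n,box=None,s=1):
    im=c["image"][...,::-1]
    if box: x,y,w,h=box; im=im[y:y+h,x:x+w]
    cv2.imwrite("pics/"+n,cv2.resize(im,None,fx=s,fy=s,interpolation=cv2.INTER_CUBIC))
def proj(X,c):
    return cv2.projectPoints(np.array([X],float),cv2.Rodrigues(np.array(c["R"]))[0],np.array(c["t"]),c["K"],np.array(c["dist"]))[0][0,0]
E
python3 - <<'E'
from h import *
np.set_printoptions(precision=1,suppress=True)
a=vision.read_camera("top"); b=vision.read_camera("side")
cv2.imwrite("pics/a.png",np.hstack([cv2.resize(x["image"][...,::-1],(400,300)) for x in (a,b)]))
save(a,"top.png",None,1.4)
for n,c in(("top",a),("side",b)):
    print(n,"cam at",-np.array(c["R"]).T@c["t"])
    for q in["hook","hook_tip","cradle","rack","rack_stops","tray_hubs","tray_hubs_loop","tray_rings","hub_a"]:
        for d in vision.tip_of(c,q)[:3]: print(q,np.array(d["pixel"]),round(d["confidence"],2),w_r(np.clip(d["pixel"],0,[559,419]),c))
o=arm.get_obs();print(o["tcp_pos"],o["ee_rot"])
E
```

```text
pics
top cam at [ 508.3  -73.9 1138.8]
hook [138.7 224.4] 0.6 [509.7 290.7  96.6]
hook [435.7 200.1] 0.39 [ 556.7 -507.7   11.4]
hook_tip [138.8 176.9] 0.78 [643.  321.5   2.5]
cradle [152.  217.6] 0.84 [527.7 282.   13.5]
rack [266.5 221. ] 0.95 [510.5 -36.9  83.5]
rack_stops [208.8 227.7] 0.76 [496.9 112.7  81.3]
tray_hubs [300.4 195.2] 0.74 [ 575.7 -126.7   69.4]
tray_hubs [184.4 132.9] 0.62 [747.5 174.2  73.5]
tray_hubs_loop [249.5 192.2] 0.79 [592.   11.4   0.1]
tray_rings [318.3 238.2] 0.65 [ 462.2 -170.5   69.6]
tray_rings [315.  192.7] 0.22 [ 580.6 -164.2   80.1]
hub_a [292.6 136.1] 0.84 [ 744.5 -112.4   10.2]
hub_a [314.6 190.9] 0.81 [ 585.3 -163.3   79.6]
hub_a [243.7 146.7] 0.79 [713.7  22.   34. ]
side cam at [ 90.6 701.5 781. ]
hook [208.7 299.9] 0.89 [512.4 300.8  97.8]
hook [280.7 198.1] 0.63 [ 573.8 -145.    78.5]
hook_tip [164.7 303.2] 0.55 [644.7 323.6  29.9]
cradle [212.1 320.3] 0.91 [522.5 294.2   6.6]
rack [280.8 241.1] 0.9 [482.6  18.2  65.5]
rack_stops [261.  256.2] 0.78 [484.7 118.3  92.2]
tray_hubs [275.3 205.3] 0.57 [ 571.8 -107.2   75.8]
tray_hubs_loop [259.4 221.1] 0.67 [626.8 -95.7  -0.3]
tray_rings [316.8 205.2] 0.78 [ 460.8 -172.2   72.4]
hub_a [280.2 197.2] 0.8 [ 575.7 -145.3   81.2]
hub_a [208.6 232.1] 0.8 [727.9  39.1  13.7]
hub_a [319.1 206.4] 0.59 [ 453.9 -174.5   68.7]
[ 213.5 -479.6  231.3] [ 2.6 -1.7  0. ]
```

View pics/top.png

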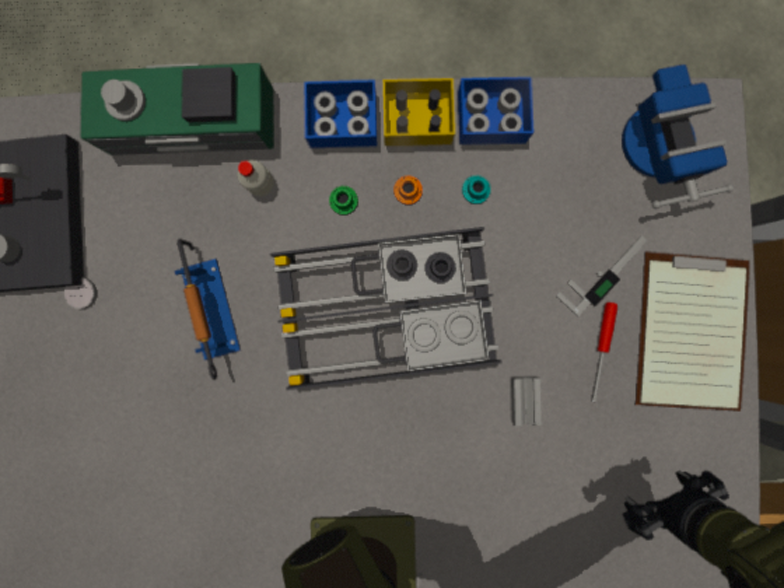

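View pics/a.png

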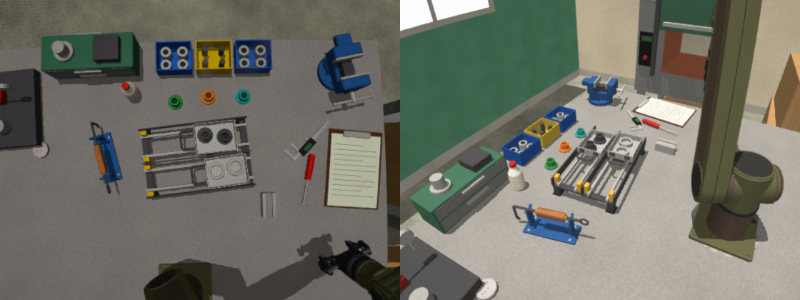

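The top view is in view pixels. Image up is world +x and image left is +y. The dark hubs are in the tray in the upper lane, (402,263) and (440,266). The rings tray is below it at (442,332), and the yellow stops are at left, x≈285. The hook is in its cradle at (197,310), with the hook end up.

Look-alikes:
- **Hubs:** green (343,199), orange (408,189) and turquoise (477,189).
- **Hook:** the screwdriver (605,330) could be mistaken for it.
- **Loop:** the rings tray's loop (390,345) could be mistaken for the right one, at (365,275).

I choose the wooden grip and the upper lane's loop.

Run:
```python
from h import *
np.set_printoptions(precision=1,suppress=True)
a=vision.read_camera("top")
save(a,"crop.png",(110,150,260,140),3)
hsv=cv2.cvtColor(a["image"],cv2.COLOR_RGB2HSV); H,S,V=[hsv[...,i].astype(int) for i in range(3)]
P,u,v=cloud(a); Z=np.zeros((420,560));Z[v,u]=P[:,2]; XY=np.zeros((420,560,3));XY[v,u]=P
box=np.zeros((420,560),bool);box[150:290,110:370]=1
def rect(m,z,n):
    m=m&box; vv,uu=np.nonzero(m)
    q=np.array([w_z(p,a,z)[:2] for p in zip(uu,vv)],np.float32)
    r=cv2.minAreaRect(q); print(n,len(q),"mean",q.mean(0),"rect",r, "zmed",np.median(Z[m]));return q
rect((H<20)&(S>120)&(Z>92)&(Z<102)&(np.arange(560)<180),97,"grip")
rect((H>100)&(H<125)&(S>120)&(Z<14)&(Z>3),8,"base")
y=(H>20)&(H<32)&(S>150)
n,l,st,ce=cv2.connectedComponentsWithStats((y&box).astype(np.uint8))
for i in range(1,n):
    if st[i,4]>8: print("yellow",ce[i],st[i,4],w_z(ce[i],a,90),np.median(Z[l==i]))
# tray rim: bright z 92-98
for nm,(x0,x1) in {"hub":(522,640),"ring":(400,518)}.items():
    m=(Z>91)&(Z<99)&(XY[...,0]>x0)&(XY[...,0]<x1)&(XY[...,1]<30)&(XY[...,1]>-230)
    rect(m,95,"rim "+nm)
m=(Z>98)&(Z<107)&(XY[...,0]>522)&(XY[...,0]<640)&(XY[...,1]<30)&(XY[...,1]>-230)
n,l,st,ce=cv2.connectedComponentsWithStats((m&box).astype(np.uint8))
for i in range(1,n):
    if st[i,4]>8: print("boss",ce[i],st[i,4],w_z(ce[i],a,102))
```

```text
grip 337 mean [512.9 287.9] rect ((512.4508056640625, 287.7851257324219), (107.27375793457031, 22.679670333862305), 14.075793266296387) zmed 96.70834024086656
base 1134 mean [520.8 279.4] rect ((520.61328125, 290.0931091308594), (187.7902069091797, 73.12691497802734), 14.177835464477539) zmed 8.359793621537614
yellow [200.9 185.6] 75 [605.5 129.3  90. ] 88.9222135826941
yellow [205.2 223.1] 66 [509.  120.1  90. ] 90.2981742247446
yellow [206.8 233.6] 64 [482.  116.7  90. ] 89.78920778702874
yellow [211.2 271. ] 71 [386.1 107.5  90. ] 89.34423668825485
rim hub 255 mean [ 579.9 -121.9] rect ((581.917236328125, -102.35702514648438), (109.66322326660156, 200.83676147460938), 4.892283916473389) zmed 95.12956998929214
rim ring 171 mean [ 452.6 -133.5] rect ((456.9282531738281, -132.42547607421875), (110.12596893310547, 184.0935821533203), 6.499785423278809) zmed 95.01572909798706
boss [286.4 188. ] 92 [592.7 -90.  102. ]
boss [314.5 189.5] 88 [ 587.1 -161.3  102. ]
```

View pics/crop.png

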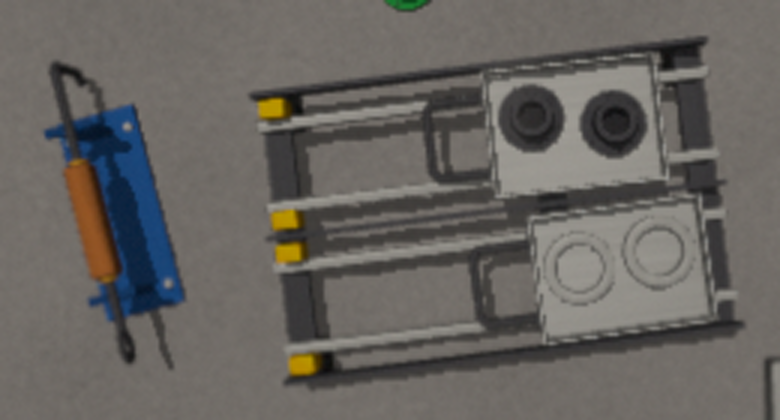

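```bash
cat >> h.py <<'E'
from scipy.spatial.transform import Rotation as Ro
def to(p,yaw): # shift (m) and turn from now to TCP p, tool down with tool x at world yaw (deg)
    o=arm.get_obs(); R=Ro.from_rotvec(o["ee_rot"])
    T=Ro.from_euler("z",yaw,degrees=True)*Ro.from_rotvec([np.pi,0,0])
    s=R.inv().apply(np.array(p)-o["tcp_pos"])/1000; r=(R.inv()*T).as_rotvec()
    print("shift",np.round(s,4),"turn",np.round(r,3)); return s,r
def st():
    o=arm.get_obs(); R=Ro.from_rotvec(o["ee_rot"]).as_matrix()
    print("t %.2f"%o["time_s"],np.round(o["tcp_pos"],1),"yaw %.1f"%np.degrees(np.arctan2(R[1,0],R[0,0])),"zax",np.round(R[:,2],3),"F",np.round(o["contact_force"],1),"w %.3f"%o["grip_width"],"q",np.round(o["joint_pos"],2))
E
python3 - <<'E'
from h import *
np.set_printoptions(precision=1,suppress=True)
a=vision.read_camera("top")
e=np.array([-.099,.995])
for n,p,z in(("bar",(432,142),83),("front",(490,135),95),("rear",(662,118),95)):
    w=w_z((p[0]/3+110,p[1]/3+150),a,z)[:2]; print(n,w,"from lugs along",(w-[557.2,124.7])@e,"across",(w-[557.2,124.7])@[.995,.099])
P,u,v=cloud(a); r=P[:,:2]-[557.2,124.7]; A=r@e; B=r@[.995,.099]; z=P[:,2]
m=(z>76)&(z<90)&(A>-230)&(A<-30)&(abs(B)<40)
for lo in range(-230,-30,4):
    k=m&(A>=lo)&(A<lo+4)
    if k.sum()>3: print(lo,k.sum(),"B",B[k].min(),B[k].max(),"z",np.median(z[k]))
st()
to([512.5,287.8,200],104.1)
E
```

```text
bar [572.3  -6.1] from lugs along -131.6751554508098 across 2.0889199181359164
front [576.3 -56.4] from lugs along -182.0550975321 across 1.0902582658259483
rear [ 587.2 -203.3] from lugs along -329.3303059786972 across -2.6011310859571064
-230 20 B -11.700101693499624 38.6767346020911 z 79.81452293944342
-226 22 B -13.388110509554831 39.25619101498808 z 80.7262743026564
-222 21 B -10.74820387072818 37.01053105195356 z 81.83578351408534
-218 19 B -12.502378012271638 39.84025648399253 z 80.71230656864181
-214 21 B -12.049954990787894 38.023719907752934 z 80.14076403772813
-210 15 B -6.328237742922824 38.31148062186678 z 78.35959194021567
-206 12 B -11.131887389803884 36.325510919898306 z 78.24209969304968
-202 20 B -5.311269951079703 36.68965104514014 z 78.00575120062464
-198 13 B -2.2144530098718795 31.746877565560652 z 78.25245764002855
-194 9 B 6.280094876590255 24.533404663039967 z 77.78893417168676
-182 5 B -16.545375239904097 24.825256382814505 z 88.36854075257831
-178 9 B -31.140637918648277 36.23967847165221 z 87.35187617297596
-174 7 B -30.891517257855686 36.54887166690056 z 
[... 280 characters left out ...]
731
-154 8 B -30.796165785426158 36.77915520549469 z 85.92114469349963
-150 9 B -30.563958699186273 36.88984334989419 z 86.22374116565135
-146 8 B -32.53198811377649 37.40785406530918 z 86.09828855515232
-142 11 B -32.06288843045542 38.13095571423357 z 87.52318862126063
-138 7 B -31.69537509343848 38.510325201436935 z 86.8339349574087
-134 32 B -31.129549082533167 36.48371080935248 z 86.48185649888318
-130 37 B -27.87433220837618 31.839077317637653 z 87.01228040167464
-126 8 B -14.593572039782817 13.82957364279294 z 85.60517681894656
t 1.10 [ 213.5 -479.6  231.3] yaw -66.0 zax [ 0. -0. -1.] F [-0.2  0.4 -0.5] w 1.003 q [-1.1  0.3 -0.1  1.2  0.   1.6]
shift [-0.6 -0.6  0. ] turn [ 0. -0. -3.]
```

Call:
send_rows([
  [[70,-0.58,-0.586,0,0,0,-2.97],[70,-0.58,-0.586,0,0,0,-2.97],[70,-0.58,-0.586,0,0,0,-2.97],[70,-0.58,-0.586,0,0,0,-2.97],[70,-0.58,-0.586,0,0,0,-2.97],[70,-0.58,-0.586,0,0,0,-2.97],[70,-0.58,-0.586,0,0,0,-2.97],[70,-0.58,-0.586,0,0,0,-2.97],[70,-0.58,-0.586,0,0,0,-2.97],[70,-0.58,-0.586,0,0,0,-2.97]],
])

```text
time_s: 2.1
tcp_pos: [395.6, -11.8, 231.7]
ee_rot: [3.092, 0.554, 0.002]
contact_force: [0.6, -0.3, 0.6]
grip_width: 0.701
```

```bash
python3 -c "
from h import *
st();to([512.5,287.8,200],104.1)"
```

```text
t 2.10 [395.6 -11.8 231.7] yaw 20.3 zax [ 0.001 -0.    -1.   ] F [ 0.6 -0.3  0.6] w 0.701 q [-0.03  0.04 -0.41  1.12 -0.    1.19]
shift [ 0.2135 -0.2404  0.0318] turn [ 1.000e-03 -0.000e+00 -1.463e+00]
```

Call:
send_rows([
  [[70,0.2135,-0.2404,0.0318,0,0,-1.463],[70,0.2135,-0.2404,0.0318,0,0,-1.463],[70,0.2135,-0.2404,0.0318,0,0,-1.463],[70,0.2135,-0.2404,0.0318,0,0,-1.463],[70,0.2135,-0.2404,0.0318,0,0,-1.463],[70,0.2135,-0.2404,0.0318,0,0,-1.463],[70,0.2135,-0.2404,0.0318,0,0,-1.463],[70,0.2135,-0.2404,0.0318,0,0,-1.463],[70,0.2135,-0.2404,0.0318,0,0,-1.463],[70,0.2135,-0.2404,0.0318,0,0,-1.463]],
])

```text
time_s: 3.1
tcp_pos: [512.4, 288.3, 199.6]
ee_rot: [1.923, 2.483, 0.0]
contact_force: [-0.7, -1.2, 0.4]
grip_width: 0.704
```

Run:
```python
from h import *
st();to([512.5,287.8,66],104.1)
a=vision.read_camera("side")
P,u,v=cloud(a)
hsv=cv2.cvtColor(a["image"],cv2.COLOR_RGB2HSV)[v,u].astype(int)
m=(hsv[:,0]<20)&(hsv[:,1]>120)&(P[:,2]>75)&(P[:,2]<105)&(abs(P[:,0]-512)<90)&(abs(P[:,1]-290)<50)
Q=P[m]; d=np.array([.97,.243]); s=(Q[:,:2]-[512.5,287.8])@d; c=(Q[:,:2]-[512.5,287.8])@[-.243,.97]
print(m.sum(),"along",np.percentile(s,[1,99]),"across",np.percentile(c,[2,50,98]),"z",np.percentile(Q[:,2],[2,98]))
save(a,"s2.png",(100,200,240,150),3)
```

```text
t 3.10 [512.4 288.3 199.6] yaw 104.5 zax [ 0.001 -0.001 -1.   ] F [-0.7 -1.2  0.4] w 0.704 q [ 0.51  0.38 -0.04  1.15 -0.    0.26]
shift [-4.000e-04 -1.000e-04  1.336e-01] turn [0.001 0.001 0.007]
480 along [-49.66689574  52.13373817] across [-5.15640736  9.86353346 15.92239775] z [81.88688497 99.01276948]
```

View pics/s2.png

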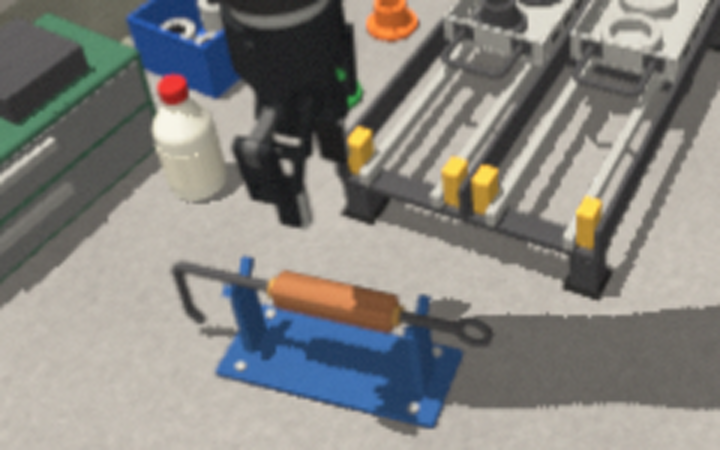

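The crop shows the hook at (335,300), tip hanging down at (190,310), the eye at (475,330) and the gripper squarely above it. The bottle is clear of the swing. Next I descend, grip and lift.

Call:
send_rows([
  [[70,0,0,0.04,0,0,0.007],[70,0,0,0.08,0,0,0.007],[70,0,0,0.115,0,0,0.007],[70,0,0,0.134,0,0,0.007],[70,0,0,0.134,0,0,0.007],[50,0,0,0.134,0,0,0.007],[35,0,0,0.134,0,0,0.007],[25,0,0,0.134,0,0,0.007],[15,0,0,0.134,0,0,0.007],[10,0,0,0.134,0,0,0.007]],
], squeeze=40)

```text
time_s: 4.15
tcp_pos: [513.6, 290.6, 67.9]
ee_rot: [-1.929, -2.479, -0.01]
contact_force: [-1.9, 4.9, 2.3]
grip_width: 0.274
```

Call:
send_rows([
  [[0,0,0,0,0,0,0],[0,0,0,0,0,0,0],[0,0,0,0,0,0,0]],
], squeeze=110)

```text
time_s: 4.45
tcp_pos: [513.9, 290.6, 68.3]
ee_rot: [1.93, 2.479, 0.011]
contact_force: [-0.3, 0.4, 0.1]
grip_width: 0.263
```

Run:
```python
from h import *
st();to([512.5,287.8,186],104.1)
```

```text
t 4.45 [513.9 290.6  68.3] yaw 104.2 zax [ 0.004  0.005 -1.   ] F [-0.3  0.4  0.1] w 0.263 q [ 0.51  0.48 -0.26  0.83  0.    0.27]
shift [-0.0019 -0.0014 -0.1177] turn [ 0.005 -0.004  0.002]
```

Call:
send_rows([
  [[0,0,0,-0.02,0.005,-0.004,0],[0,0,0,-0.05,0.005,-0.004,0],[0,0,0,-0.09,0.005,-0.004,0],[0,0,0,-0.13,0.005,-0.004,0],[0,0,0,-0.13,0.005,-0.004,0]],
])

```text
time_s: 4.95
tcp_pos: [516.7, 291.3, 204.3]
ee_rot: [1.927, 2.475, 0.016]
contact_force: [0.6, 0.8, -1.1]
grip_width: 0.257
```

Run:
```python
from h import *
st();to([562,125,200],5.8)
```

```text
t 4.95 [516.7 291.3 204.3] yaw 104.2 zax [ 0.01   0.005 -1.   ] F [ 0.6  0.8 -1.1] w 0.257 q [ 0.51  0.38 -0.03  1.15 -0.    0.27]
shift [-0.1724  0.0032  0.0039] turn [ 0.006 -0.011  1.717]
```

Call:
send_rows([
  [[0,-0.01,0,0,0.002,-0.002,0.13],[0,-0.025,0,0,0.002,-0.004,0.27],[0,-0.04,0,0,0.002,-0.005,0.41],[0,-0.055,0,0,0.003,-0.006,0.55],[0,-0.07,0,0,0.003,-0.006,0.69],[0,-0.085,0,0,0.003,-0.007,0.83],[0,-0.1,0.001,0,0.004,-0.008,0.97],[0,-0.115,0.001,0,0.004,-0.008,1.11],[0,-0.13,0.002,0,0.005,-0.009,1.25],[0,-0.145,0.002,0,0.005,-0.01,1.39]],
])

```text
time_s: 5.95
tcp_pos: [553.6, 150.1, 202.7]
ee_rot: [3.07, 0.658, -0.001]
contact_force: [0.2, 0.3, -2.0]
grip_width: 0.261
```

Run:
```python
from h import *
st();to([562,112,200],5.8)
```

```text
t 5.95 [553.6 150.1 202.7] yaw 24.2 zax [-0.    -0.002 -1.   ] F [ 0.2  0.3 -2. ] w 0.261 q [ 0.27  0.36 -0.07  1.14 -0.    1.41]
shift [-0.008   0.0382  0.0028] turn [0.002 0.001 0.321]
```

Call:
send_rows([
  [[0,-0.002,0.012,0.001,0.001,0,0.11],[0,-0.005,0.025,0.002,0.002,0,0.22],[0,-0.008,0.038,0.003,0.002,0,0.321],[0,-0.008,0.038,0.003,0.002,0,0.321],[0,-0.008,0.038,0.003,0.002,0,0.321]],
])

```text
time_s: 6.45
tcp_pos: [561.4, 112.0, 199.0]
ee_rot: [3.137, 0.161, -0.004]
contact_force: [0.6, -0.4, -2.8]
grip_width: 0.262
```

Run:
```python
from h import *
np.set_printoptions(precision=1,suppress=True)
st()
a=vision.read_camera("top");b=vision.read_camera("side")
o=arm.get_obs()
for n,c in(("top",a),("side",b)):
    for q in("hook_tip","tray_hubs_loop"):
        for d in vision.tip_of(c,q)[:2]: print(n,q,np.array(d["pixel"]),round(d["confidence"],2))
# predicted
tcp=np.array(o["tcp_pos"]); hx=np.array([np.sin(np.radians(5.8)),-np.cos(np.radians(5.8)),0])
ax=tcp+[0,0,16.7]-hx
tip=ax+133*hx-[0,0,65]; corner=ax+140*hx
print("tip",tip,proj(tip,a),proj(tip,b),"corner",corner,proj(corner,a),proj(corner,b))
A=cv2.resize(a["image"][150:250,180:320,::-1],None,fx=4,fy=4); B=cv2.resize(b["image"][150:250,200:340,::-1],None,fx=4,fy=4)
cv2.imwrite("pics/c3.png",cv2.resize(np.vstack([A[:300],B[:300]]),None,fx=1,fy=1))
```

```text
t 6.45 [561.4 112.  199. ] yaw 5.9 zax [-0. -0. -1.] F [ 0.6 -0.4 -2.8] w 0.262 q [ 0.2  0.4 -0.1  1.1  0.   1.7]
top hook_tip [257.  196.1] 0.62
top tray_hubs_loop [253.1 194. ] 0.86
side hook_tip [254.2 198. ] 0.94
side tray_hubs_loop [258.5 222.5] 0.85
side tray_hubs_loop [234.6 206.3] 0.75
tip [574.9 -18.7 151.1] [257.3 194.5] [258.1 200.2] corner [575.6 -25.6 216.1] [258.7 192.2] [258.1 179.5]
```

View pics/c3.png

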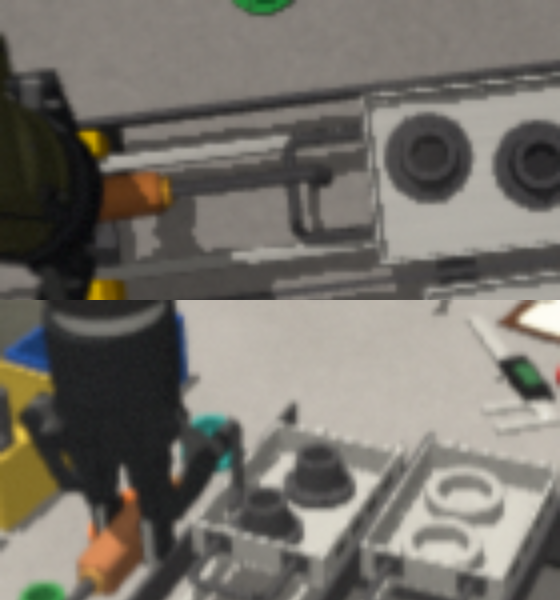

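Run:
```python
from h import *
np.set_printoptions(precision=1,suppress=True)
a=vision.read_camera("top");b=vision.read_camera("side")
Pm=lambda c:np.c_[c["R"],c["t"]]
def tri(p,q):
    X=cv2.triangulatePoints(Pm(a),Pm(b),und(p,a),und(q,b))[:,0];X=X[:3]/X[3];print(X,"reproj",proj(X,a)-p,proj(X,b)-q)
tri((260,194.5),(258.7,181)); tri((257,196.1),(257,200.5)); tri((253.5,197.3),(258.5,222.5))
P,u,v=cloud(b); 
m=(P[:,2]>140)&(P[:,2]<235)&(P[:,1]<20)&(P[:,1]>-60)&(P[:,0]>540)&(P[:,0]<610)
Q=P[m];print(m.sum())
for lo in range(-60,20,8):
    k=(Q[:,1]>=lo)&(Q[:,1]<lo+8)
    if k.sum()>2: print(lo,k.sum(),Q[k].mean(0),"z",Q[k][:,2].min(),Q[k][:,2].max())
st(); to([566,106,107.5],5.8)
```

```text
[572.4 -27.1 211.5] reproj [-0.5 -0.8] [0.7 0. ]
[573.6 -16.3 152. ] reproj [-0.7 -1.1] [1.1 0. ]
[571.3  -5.5  81.1] reproj [0.3 0.5] [-0.5 -0. ]
76
-28 47 [574.4 -23.2 183.3] z 156.52122898189316 218.55785242170518
-20 21 [574.3 -17.4 181.9] z 148.18142555354774 220.30397787606285
-12 6 [572.6  -7.9 219.4] z 218.29297131318356 220.26012083454748
t 6.85 [561.9 112.6 199.8] yaw 5.8 zax [-0. -0. -1.] F [-0.6 -0.5 -1.9] w 0.260 q [ 0.2  0.4 -0.1  1.1 -0.   1.7]
shift [0.  0.  0.1] turn [0. 0. 0.]
```

Triangulation puts the leg at about (573,−26) and the loop bar at (571,−5), as predicted. I centre the leg in the opening and lower it.

Call:
send_rows([
  [[0,0.001,0.008,0,0,0,0],[0,0.001,0.008,0.01,0,0,0],[0,0.001,0.008,0.025,0,0,0],[0,0.001,0.008,0.04,0,0,0],[0,0.001,0.008,0.055,0,0,0],[0,0.001,0.008,0.07,0,0,0],[0,0.001,0.008,0.082,0,0,0],[0,0.001,0.008,0.092,0,0,0],[0,0.001,0.008,0.092,0,0,0]],
])

```text
time_s: 7.75
tcp_pos: [562.4, 104.4, 106.1]
ee_rot: [3.137, 0.16, -0.006]
contact_force: [-0.0, 0.8, -2.3]
grip_width: 0.259
```

Run:
```python
from h import *
st()
b=vision.read_camera("side");a=vision.read_camera("top")
A=cv2.resize(a["image"][150:225,180:320,::-1],None,fx=4,fy=4); B=cv2.resize(b["image"][170:245,200:340,::-1],None,fx=4,fy=4)
cv2.imwrite("pics/c4.png",np.vstack([A,B]))
```

```text
t 7.75 [562.4 104.4 106.1] yaw 5.8 zax [-0.004 -0.001 -1.   ] F [-0.   0.8 -2.3] w 0.259 q [ 0.18  0.42 -0.24  0.92 -0.    1.65]
```

View pics/c4.png

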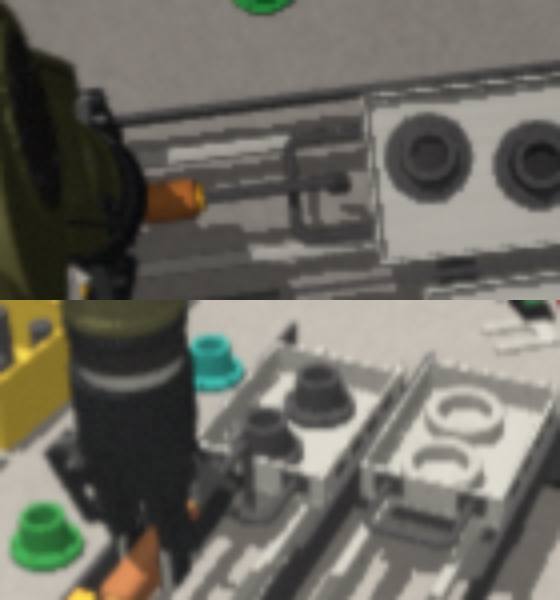

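In both crops the leg is down inside the hub tray's loop: top (340,182) between bar (293) and wall (372). Now the slow draw along −tool y.

Call:
send_rows([
  [[0,0,-0.004,-0.002,0,0,0],[0,0,-0.008,-0.002,0,0,0],[0,0,-0.012,-0.002,0,0,0],[0,0,-0.015,-0.002,0,0,0],[0,0,-0.018,-0.002,0,0,0],[0,0,-0.021,-0.002,0,0,0],[0,0,-0.024,-0.002,0,0,0],[0,0,-0.027,-0.002,0,0,0],[0,0,-0.03,-0.002,0,0,0],[0,0,-0.034,-0.002,0,0,0]],
], squeeze=118)

```text
time_s: 8.85
tcp_pos: [560.0, 137.8, 109.6]
ee_rot: [3.136, 0.159, -0.002]
contact_force: [0.1, -3.4, -4.2]
grip_width: 0.258
```

Run:
```python
from h import *
st(); to([562.4-.099*100,104.4+.995*100,108],5.8)
```

```text
t 8.85 [560.  137.8 109.6] yaw 5.8 zax [-0.001 -0.002 -1.   ] F [ 0.1 -3.4 -4.2] w 0.258 q [ 0.24  0.42 -0.22  0.93 -0.    1.71]
shift [-0.0008 -0.0665  0.0015] turn [0.002 0.001 0.   ]
```

Call:
send_rows([
  [[0,0,-0.004,0.001,0,0,0],[0,0,-0.009,0.001,0,0,0],[0,0,-0.014,0.001,0,0,0],[0,0,-0.019,0.001,0,0,0],[0,0,-0.024,0.001,0,0,0],[0,0,-0.029,0.001,0,0,0],[0,0,-0.034,0.001,0,0,0],[0,0,-0.039,0.001,0,0,0],[0,0,-0.044,0.001,0,0,0],[0,0,-0.049,0.001,0,0,0]],
])

```text
time_s: 9.85
tcp_pos: [555.0, 186.9, 108.5]
ee_rot: [3.135, 0.159, -0.002]
contact_force: [-0.2, -5.1, 0.2]
grip_width: 0.262
```

Call:
send_rows([
  [[0,0,-0.005,0.001,0,0,0],[0,0,-0.01,0.001,0,0,0],[0,0,-0.015,0.001,0,0,0],[0,0,-0.02,0.001,0,0,0],[0,0,-0.025,0.001,0,0,0],[0,0,-0.03,0.001,0,0,0],[0,0,-0.035,0.001,0,0,0],[0,0,-0.04,0.001,0,0,0],[0,0,-0.045,0.001,0,0,0],[0,0,-0.05,0.001,0,0,0]],
])

```text
time_s: 10.85
tcp_pos: [549.6, 236.8, 107.4]
ee_rot: [3.135, 0.159, -0.003]
contact_force: [1.1, -5.6, 0.0]
grip_width: 0.262
```

Run:
```python
from h import *
st(); to([562.4-.099*195,104.4+.995*195,108],5.8)
a=vision.read_camera("top");b=vision.read_camera("side")
A=cv2.resize(a["image"][150:250,130:320,::-1],None,fx=3,fy=3); B=cv2.resize(b["image"][170:270,180:370,::-1],None,fx=3,fy=3)
cv2.imwrite("pics/c5.png",np.vstack([A,B])[:600])
```

```text
t 10.85 [549.6 236.8 107.4] yaw 5.8 zax [-0.002 -0.003 -1.   ] F [ 1.1 -5.6  0. ] w 0.262 q [ 0.41  0.46 -0.17  0.95 -0.    1.88]
shift [-0.0003 -0.062  -0.0008] turn [ 0.003  0.002 -0.   ]
```

View pics/c5.png

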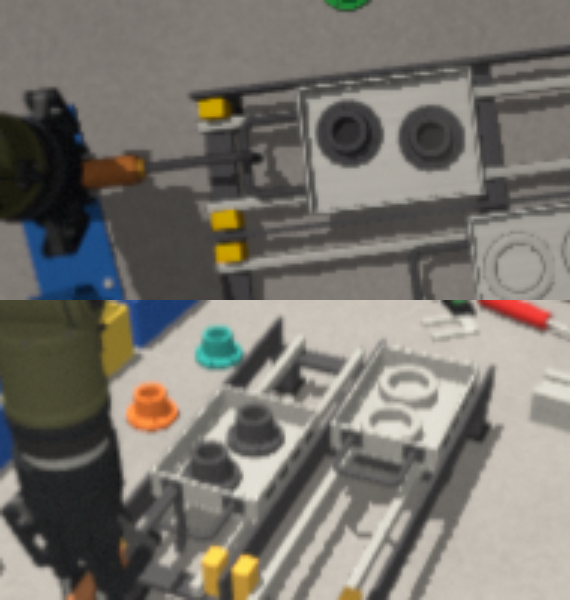

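Tray is following, hubs upright; ~60 mm left. Continue, slowing down.

Call:
send_rows([
  [[0,0,-0.005,-0.001,0,0,0],[0,0,-0.01,-0.001,0,0,0],[0,0,-0.015,-0.001,0,0,0],[0,0,-0.02,-0.001,0,0,0],[0,0,-0.025,-0.001,0,0,0],[0,0,-0.03,-0.001,0,0,0],[0,0,-0.035,-0.001,0,0,0],[0,0,-0.04,-0.001,0,0,0],[0,0,-0.044,-0.001,0,0,0],[0,0,-0.047,-0.001,0,0,0]],
])

```text
time_s: 11.95
tcp_pos: [544.6, 285.1, 108.2]
ee_rot: [3.137, 0.161, -0.003]
contact_force: [0.6, -2.5, -3.3]
grip_width: 0.262
```

Call:
send_rows([
  [[0,0,-0.002,-0.001,0,0,0],[0,0,-0.004,-0.001,0,0,0],[0,0,-0.006,-0.001,0,0,0],[0,0,-0.008,-0.001,0,0,0]],
])

```text
time_s: 12.35
tcp_pos: [543.8, 293.0, 109.2]
ee_rot: [3.137, 0.161, -0.003]
contact_force: [0.4, -3.6, -2.9]
grip_width: 0.26
```

Run:
```python
from h import *
np.set_printoptions(precision=1,suppress=True)
st()
a=vision.read_camera("top")
P,u,v=cloud(a); r=P[:,:2]-[557.2,124.7]; A=r@[-.099,.995]; B=r@[.995,.099]; z=P[:,2]
for n,c in(("B-15..15",abs(B)<15),("B 20..32",(B>20)&(B<32)),("B -32..-20",(B<-20)&(B>-32))):
    k=c&(z>89)&(z<98.5)&(A<30)&(A>-250); print(n,np.round(np.sort(A[k])[[0,1,2,-3,-2,-1]],1))
k=(abs(abs(B)-48)<8)&(z>86)&(z<94)&(A>-25)&(A<25); print("lug A",np.percentile(A[k],[2,50,98]))
```

```text
t 12.35 [543.8 293.  109.2] yaw 5.9 zax [-0. -0. -1.] F [ 0.4 -3.6 -2.9] w 0.260 q [ 0.5  0.5 -0.1  1.   0.   2. ]
B-15..15 [-164.4 -164.3 -164.1   23.4   24.4   25.4]
B 20..32 [-164.3 -164.1 -163.9  -14.3  -13.9   -6. ]
B -32..-20 [-164.3 -162.9 -162.2   11.8   14.1   29.1]
lug A [-17.1   1.3  13.5]
```

Call:
send_rows([
  [[0,0,-0.002,0,0,0,0],[0,0,-0.004,0,0,0,0],[0,0,-0.006,0,0,0,0]],
])

```text
time_s: 12.7
tcp_pos: [543.2, 299.1, 109.2]
ee_rot: [3.137, 0.161, -0.003]
contact_force: [1.0, -6.8, -4.1]
grip_width: 0.262
```

Call:
send_rows([
  [[0,0,-0.002,0,0,0,0],[0,0,-0.003,0,0,0,0]],
])

```text
time_s: 12.9
tcp_pos: [543.0, 299.4, 108.4]
ee_rot: [3.13, 0.159, -0.003]
contact_force: [2.5, -11.7, -5.0]
grip_width: 0.26
```

Call:
send_rows([
  [[0,0,-0.002,0,0,0,0],[0,0,-0.003,0,0,0,0]],
])

```text
time_s: 13.1
tcp_pos: [543.0, 299.6, 107.6]
ee_rot: [3.124, 0.158, -0.003]
contact_force: [2.9, -12.1, -5.0]
grip_width: 0.258
```

```bash
cat > chk.py <<'E'
from h import *
np.set_printoptions(precision=1,suppress=True)
st()
a=vision.read_camera("top")
P,u,v=cloud(a); r=P[:,:2]-[557.2,124.7]; A=r@[-.099,.995]; B=r@[.995,.099]; z=P[:,2]
for lo in range(-50,50,20):
    k=(B>lo)&(B<lo+20)&(z>89)&(z<98.5)&(A<-80)&(A>-250); print("rear",lo,np.round(np.sort(A[k])[[0,1,2]],1))
k=(abs(abs(B)-48)<8)&(z>86)&(z<94)&(A>-25)&(A<25); print("lug A",np.percentile(A[k],[2,50,98]))
A_=cv2.resize(a["image"][160:235,130:300,::-1],None,fx=4,fy=4);b=vision.read_camera("side")
B_=cv2.resize(b["image"][190:265,180:350,::-1],None,fx=4,fy=4)
import sys
cv2.imwrite("pics/"+sys.argv[1],np.vstack([A_,B_]))
E
python3 chk.py c6.png
```

```text
t 13.10 [543.  299.6 107.6] yaw 5.8 zax [-0. -0. -1.] F [  2.9 -12.1  -5. ] w 0.258 q [ 0.5  0.5 -0.1  1.  -0.   2. ]
rear -50 [-158.5 -158.1 -157.8]
rear -30 [-158.4 -158.  -157.8]
rear -10 [-158.4 -158.  -157.8]
rear 10 [-158.3 -158.2 -157.8]
rear 30 [-158.4 -158.  -157.7]
lug A [-14.7   1.4  13.3]
```

View pics/c6.png

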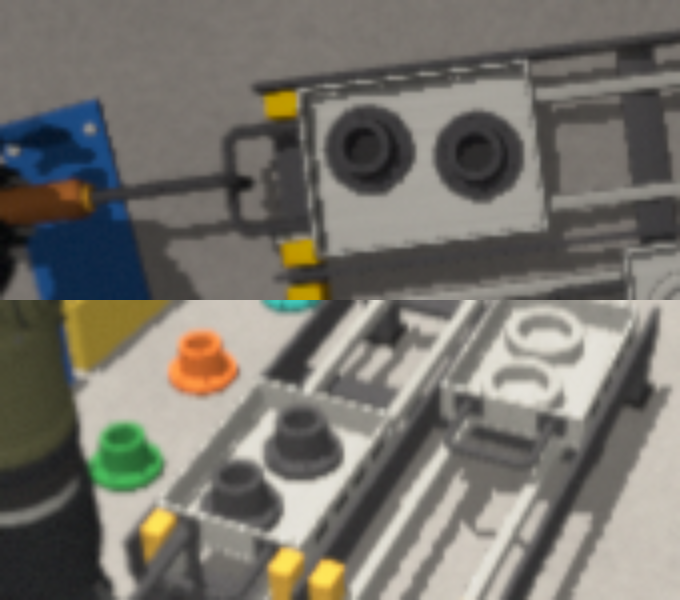

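Tray is square on both lugs, hubs standing. Now unhook: 16 mm back towards the tray, then straight up.

Call:
send_rows([
  [[0,0,0.005,0,0,0,0],[0,0,0.011,0,0,0,0],[0,0,0.016,0,0,0,0],[0,0,0.016,0,0,0,0],[0,0,0.016,-0.01,0,0,0],[0,0,0.016,-0.025,0,0,0],[0,0,0.016,-0.045,0,0,0],[0,0,0.016,-0.065,0,0,0],[0,0,0.016,-0.085,0,0,0],[0,0,0.016,-0.092,0,0,0]],
])

```text
time_s: 14.2
tcp_pos: [546.0, 286.1, 203.1]
ee_rot: [3.127, 0.159, 0.004]
contact_force: [-0.4, 0.3, -2.1]
grip_width: 0.258
```

```bash
python3 chk.py c7.png
python3 - <<'E'
from h import *
np.set_printoptions(precision=1,suppress=True)
st(); to([513.9,290.6,200],104.2)
b=vision.read_camera("side");P,u,v=cloud(b)
hsv=cv2.cvtColor(b["image"],cv2.COLOR_RGB2HSV)[v,u].astype(int)
m=(P[:,2]>130)&(P[:,2]<240)&(P[:,1]<240)&(P[:,1]>120)&(P[:,0]>530)&(P[:,0]<590)
Q=P[m]
for lo in range(120,240,10):
    k=(Q[:,1]>=lo)&(Q[:,1]<lo+10)
    if k.sum()>2: print(lo,k.sum(),Q[k].mean(0),"z",Q[k][:,2].min(),Q[k][:,2].max())
E
```

```text
t 14.20 [546.  286.1 203.1] yaw 5.8 zax [ 0. -0. -1.] F [-0.4  0.3 -2.1] w 0.258 q [ 0.5  0.4  0.1  1.2 -0.   2. ]
rear -50 [-158.4 -158.2 -157.9]
rear -30 [-158.3 -158.1 -157.7]
rear -10 [-158.4 -158.  -157.9]
rear 10 [-158.5 -158.1 -157.8]
rear 30 [-158.2 -158.1 -157.7]
lug A [-14.8   2.4  13.4]
t 14.30 [545.6 285.8 201.5] yaw 5.8 zax [ 0. -0. -1.] F [ 1.1  0.6 -2.3] w 0.259 q [ 0.5  0.4  0.   1.2 -0.   2. ]
shift [-0. -0.  0.] turn [ 0.   0.  -1.7]
140 51 [557.8 148.  189.9] z 160.9941290063071 223.87002084522825
150 44 [558.7 153.6 187.9] z 155.04854198356458 225.4928219698125
160 12 [557.1 165.3 222.7] z 217.33339055948173 225.52224445324228
170 14 [556.6 175.1 223. ] z 219.80685994261125 225.37629534983222
180 12 [554.4 185.7 223.4] z 219.5519830887927 225.90063646102283
190 10 [554.5 194.8 223.6] z 221.55431365759804 225.63426698768066
```

View pics/c7.png

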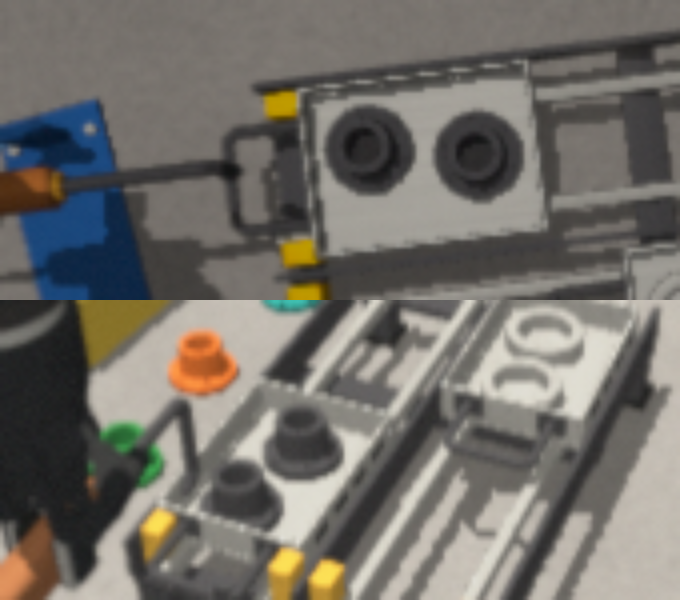

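Unhooked; the tray has not moved. Swing back over the cradle.

Call:
send_rows([
  [[0,-0.003,-0.001,0,0,0,-0.14],[0,-0.006,-0.001,0,0,0,-0.28],[0,-0.009,-0.002,0,0,0,-0.42],[0,-0.012,-0.003,0,0,0,-0.56],[0,-0.015,-0.004,0,0,0,-0.7],[0,-0.018,-0.005,0,0,0,-0.84],[0,-0.021,-0.006,0,0,0,-0.98],[0,-0.024,-0.007,0,0,0,-1.12],[0,-0.027,-0.008,0,0,0,-1.26],[0,-0.031,-0.008,0,0,0,-1.4]],
])

```text
time_s: 15.35
tcp_pos: [512.3, 289.8, 198.4]
ee_rot: [2.285, 2.144, -0.018]
contact_force: [-0.5, -0.1, -2.8]
grip_width: 0.261
```

Run:
```python
from h import *
st(); to([513.9,290.6,190],104.2)
```

```text
t 15.35 [512.3 289.8 198.4] yaw 86.4 zax [-0.003 -0.014 -1.   ] F [-0.5 -0.1 -2.8] w 0.261 q [ 0.52  0.39 -0.03  1.16 -0.01  0.58]
shift [0.001  0.0016 0.0084] turn [-0.004  0.014 -0.311]
```

Call:
send_rows([
  [[0,0,0.001,0.004,0,0.005,-0.12],[0,0.001,0.001,0.008,0,0.01,-0.23],[0,0.001,0.002,0.008,-0.004,0.014,-0.311],[0,0.001,0.002,0.008,-0.004,0.014,-0.311],[0,0.001,0.002,0.008,-0.004,0.014,-0.311]],
])

```text
time_s: 15.85
tcp_pos: [513.7, 290.2, 189.5]
ee_rot: [-1.932, -2.476, 0.003]
contact_force: [0.2, 0.1, -2.5]
grip_width: 0.263
```

```bash
cat > lvl.py <<'E'
from h import *
np.set_printoptions(precision=1,suppress=True)
st(); to([513.9,290.6,68.3],104.2)
o=arm.get_obs(); T=np.array(o["tcp_pos"]);d=np.array([.97,.243]);n=np.array([-.243,.97])
for cn in("top","side"):
    b=vision.read_camera(cn);P,u,v=cloud(b)
    s=(P[:,:2]-T[:2])@d; c=(P[:,:2]-T[:2])@n
    m=(abs(c)<25)&(P[:,2]>T[2]-70)&(P[:,2]<T[2]+40)
    for lo,hi in((-135,-110),(-105,-80),(-80,-60),(60,80),(80,100),(100,120),(120,134),(134,150)):
        k=m&(s>=lo)&(s<hi)&(P[:,2]>T[2]+5)
        if k.sum()>2: print(cn,lo,k.sum(),"across",np.median(c[k]),"ztop-T",np.percentile(P[k,2],90)-T[2],"smax",s[k].max())
E
python3 lvl.py
```

```text
t 15.85 [513.7 290.2 189.5] yaw 104.1 zax [-0. -0. -1.] F [ 0.2  0.1 -2.5] w 0.263 q [ 0.5  0.4 -0.1  1.1  0.   0.3]
shift [0.  0.  0.1] turn [-0.  0. -0.]
top -135 41 across -2.94876950533041 ztop-T 33.32329912897552 smax -110.2619113972484
top -105 50 across -3.342918699097189 ztop-T 26.854158109882974 smax -80.04169025776254
top -80 37 across -2.761504515669648 ztop-T 22.861495608364322 smax -60.21691779343165
top 60 37 across -1.9687870482743863 ztop-T 22.07860052023898 smax 79.9037002264629
top 80 29 across -2.6336572127062596 ztop-T 22.41233229278035 smax 99.2538993900013
top 100 33 across -3.1730847888416176 ztop-T 21.423994558794163 smax 119.07156104088003
top 120 27 across -3.64402741318448 ztop-T 21.319583572309938 smax 132.81770348565828
top 134 14 across -4.304883579666311 ztop-T 18.774483349537235 smax 141.3361209040386
side -135 49 across 2.1704757135112023 ztop-T 33.16942166585022 smax -110.5839695116342
side -105 68 across 2.0724573719072934 ztop-T 28.24569334077657 smax -80.41170419030983
side -80 42 across 3.2311690993965994 ztop-T 23.32525990422124 smax -60.09607466022933
side 60 34 across 2.390494111978153 ztop-T 21.992674932414104 smax 78.59060191785883
side 80 38 across 2.358064060570327 ztop-T 21.877114225024883 smax 99.99792789178565
side 100 33 across 3.11821540611801 ztop-T 22.36397959405346 smax 118.75939384944458
side 120 24 across 2.43786601797308 ztop-T 21.54100611024799 smax 133.65257386506195
side 134 20 across 3.4065853576815375 ztop-T 18.360034944384893 smax 140.7388968892961
```

Hook is level and centred in the hand. Lower into the notches.

Call:
send_rows([
  [[0,0,0,0.025,0,0,0],[0,0,0,0.055,0,0,0],[0,0,0,0.08,0,0,0],[0,0,0,0.095,0,0,0],[0,0,0,0.103,0,0,0],[0,0,0,0.109,0,0,0],[0,0,0,0.112,0,0,0],[0,0,0,0.112,0,0,0]],
])

```text
time_s: 16.75
tcp_pos: [514.3, 290.6, 78.3]
ee_rot: [-1.932, -2.477, 0.0]
contact_force: [0.6, -0.1, -1.9]
grip_width: 0.261
```

```bash
python3 lvl.py | head -2
```

```text
t 16.75 [514.3 290.6  78.3] yaw 104.1 zax [-0.  0. -1.] F [ 0.6 -0.1 -1.9] w 0.261 q [ 0.5  0.5 -0.2  0.9  0.   0.3]
shift [ 0. -0.  0.] turn [-0. -0. -0.]
```

Call:
send_rows([
  [[0,0,0,0.003,0,0,0],[0,0,0,0.006,0,0,0],[0,0,0,0.009,0,0,0],[0,0,0,0.01,0,0,0],[0,0,0,0.01,0,0,0]],
], squeeze=40)

```text
time_s: 17.35
tcp_pos: [514.4, 290.8, 68.6]
ee_rot: [-1.932, -2.477, -0.001]
contact_force: [-0.1, -0.3, -1.5]
grip_width: 0.256
```

Call:
send_rows([
  [[0,0,0,0.001,0,0,0],[0,0,0,0.002,0,0,0],[0,0,0,0.002,0,0,0]],
])

```text
time_s: 17.65
tcp_pos: [514.6, 291.0, 68.0]
ee_rot: [1.932, 2.477, 0.003]
contact_force: [-2.9, -1.3, 6.9]
grip_width: 0.264
```

Seated (6.9 N upward). Open slowly and rise.

Call:
send_rows([
  [[28,0,0,0,0,0,0],[32,0,0,0,0,0,0],[38,0,0,0,0,0,0],[48,0,0,0,0,0,0],[60,0,0,0,0,0,0],[70,0,0,0,0,0,0],[70,0,0,-0.015,0,0,0],[70,0,0,-0.045,0,0,0],[70,0,0,-0.09,0,0,0],[70,0,0,-0.14,0,0,0]],
])

```text
time_s: 18.65
tcp_pos: [513.3, 290.2, 208.2]
ee_rot: [-1.931, -2.477, 0.002]
contact_force: [1.1, 1.1, 0.1]
grip_width: 0.701
```

Call:
send_rows([
  [[70,0,0.06,-0.03,0,0,0],[70,0,0.12,-0.03,0,0,0],[70,0,0.18,-0.03,0,0,0],[70,0,0.2,-0.03,0,0,0]],
])

```text
time_s: 19.05
tcp_pos: [701.5, 337.5, 239.0]
ee_rot: [1.932, 2.477, 0.002]
contact_force: [1.3, 1.4, 1.0]
grip_width: 0.701
```

Run:
```python
from h import *
np.set_printoptions(precision=1,suppress=True)
st()
a=vision.read_camera("top");b=vision.read_camera("side")
save(a,"t9.png",(110,120,260,170),2)
A=cv2.resize(a["image"][130:285,110:380,::-1],None,fx=2,fy=2); B=cv2.resize(b["image"][170:320,110:380,::-1],None,fx=2,fy=2)
cv2.imwrite("pics/fin.png",np.vstack([A,B])[:600])
P,u,v=cloud(b)
s=(P[:,:2]-[512.5,287.8])@[.97,.243];c=(P[:,:2]-[512.5,287.8])@[-.243,.97]
for lo,hi in((-105,-85),(-70,-55),(55,70),(85,105),(105,130)):
    k=(abs(c)<20)&(s>=lo)&(s<hi)&(P[:,2]>70); 
    if k.sum(): print(lo,k.sum(),np.median(c[k]),np.percentile(P[k,2],80))
P,u,v=cloud(a); r=P[:,:2]-[557.2,124.7]; A=r@[-.099,.995]; B=r@[.995,.099]
k=(abs(B)<40)&(P[:,2]>89)&(P[:,2]<98.5)&(A<-80)&(A>-250); print("rear",np.sort(A[k])[:4])
```

```text
t 19.05 [701.5 337.5 239. ] yaw 104.1 zax [ 0.  0. -1.] F [1.3 1.4 1. ] w 0.701 q [0.5 0.8 0.7 1.5 0.  0.2]
-105 880 -4.580667323124647 662.6943357437351
-70 721 3.049183206595139 667.9466962765022
55 158 9.58287333793712 697.0314017125186
85 187 7.4500779335595695 700.3237336903671
105 222 7.187876813554034 702.1095200383929
rear [-158.4 -158.4 -158.4 -158.3]
```

View pics/fin.png

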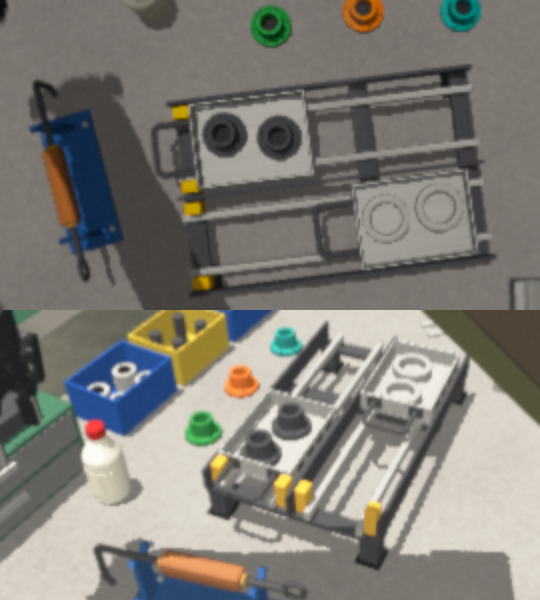

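```bash
python3 -c "
from h import *
st(); print(arm.finish_job())"
```

```text
t 19.15 [706.1 338.5 230.6] yaw 104.0 zax [-0.002 -0.001 -1.   ] F [-0.6  0.1 -1.1] w 0.701 q [ 0.45  0.77  0.74  1.54 -0.    0.2 ]
the job is handed in; nothing more can be done
None
```

The job is done and handed in at about 19 s of robot time. I took the hook from its cradle and drew the hub tray up to the yellow stops. I then unhooked by backing off and lifting, and laid the hook back in its cradle, tip down.

**Tray:** Force rose to 12 N as the tray met the stops. Its rear edge measured square to within 0.5 mm. It stayed at −158.4 mm along the lane after unhooking and at the end.

**Final pictures:** The hubs are standing in their tray, the ring tray and the look-alikes appear where they were, and the hook lies in both notches.

**Checks that failed or went differently:**
- My last depth check of the hook's height in the cradle was spoilt because the arm was in the region it measured. The hook's placing therefore rests on the pictures and the 6.9 N seating force.
- My last retreat went forward over the bench instead of back. It stayed about 230 mm above the bench, with no sign of contact.

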